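# Hold the long glass cell in the photometer's light path

## Task

First slide the photometer's shutter fully open by its upright tab. Then take the long stoppered glass cell out of the rack, touching only its two frosted side faces with the fingers (never its clear end windows or its stopper), and keeping it upright hold it squarely in the middle of the open light path, so that the beam from lamp to detector passes through the centre of its clear end windows. There is no seat for it: the program finishes with the gripper still holding the cell there, at rest and clear of the instrument; leave the two short cells, the bottle and the jar alone.

Things in the scene. Friction and masses are not known exactly. Their poses are not given: they have to be found in the camera images.
- photometer: Open-path photometer, fixed. Origin: centre of its underside on the bench, z up. Base plate 100 (x) x 300 (y) x 20 mm high. Two white housings, tops at 115 mm: lamp (90 in x) at y = +62 to +142, detector (70 in x) at y = -62 to -128 with a black lens barrel, diameter 32, to y = -50. Beam level along y at x = 0, height 85 mm. The gap has no cell seat and is open above and on both x sides.
- beam_mid (a point): Middle of the light path: on the beam axis, midway between lamp and detector, 85 mm above the bench (65 mm above the base plate). Axes are the photometer's: y along the beam, z up.
- shutter (a joint): Opening of the shutter, a dark steel blade 44 mm wide sliding across the lamp's face: 0 closed, 0.040 m fully open (a hard stop). It slides along the photometer's +x (level, square to the beam) as it opens, with about 1.2 N of friction, and stays where it is left.
- shutter_tab (a point): Centre of the top of the shutter's upright dark grey tab, 143 mm above the bench. The tab is 14 mm along photometer x (its sliding direction) and 16 mm along y, and stands 28 mm clear of the lamp housing's top, at photometer y = +56 mm; it moves with the shutter and is at photometer x = 0 when the joint reads 0.
- rack: Dark grey cell rack, fixed to the bench, 70 (x) x 180 (y) x 30 mm high; origin at the centre of its underside, z up. Three pockets at y = -55, 0 and +55 mm, 14.5 (x) x 25 (y) mm, 14 mm deep; each holds one cell standing upright, the long cell in any of them. The cells' x axes are parallel to the rack's x.
- cell: The long cell: rectangular glass cuvette with a white stopper, 12.5 mm thick (its x), 23 mm long (its y), 45 mm high plus 6 mm stopper, about 30 g. Origin: centre of its underside, 16 mm above the bench in the rack; 31 mm of glass stand above the rack. Its two broad faces (x = +-6.25) are frosted whitish panels 22 wide x 45 high: grip across these. Light passes along its y.
- cell_centre (a point): Centre of the long cell, 22.5 mm above its underside, midway between its windows; axes as the cell's.
- cell_clear: The long cell's clear glass core with the two clear end windows (at y = +-11.5 mm, 8.5 mm wide) and the white stopper on top (8.5 x 19 x 6 mm): the parts fingers must not touch. Same origin and axes as cell; the core lies 2 mm behind the frosted surfaces.
- spare_a: Short cell without stopper, 12.5 x 12.5 x 45 mm, standing in another pocket of the rack; origin at the centre of its underside. Leave alone.
- spare_b: A second short cell like spare_a, in the remaining pocket. Leave alone.
- bottle: Orange bottle with a blue cap, diameter 60, height 110 mm, standing on the bench; origin at the centre of its underside. Leave alone.
- jar: Glass jar with a white lid, diameter 64, height 80 mm, standing on the bench; origin at the centre of its underside. Leave alone.

How it is judged:
On the way, in this order (a step that is already met when the one before it is completed fails the run):
1. the shutter is fully open while the cell still stands in the rack (value of joint shutter above 0.036 m and distance of cell from where it was at the start of the episode below 0.012 m), for 0.2 s.
2. the cell is held clear above the rack (height (world z) of cell above 0.04 m and contact force between the fingers and cell above 1 N), for 0.2 s.
At the end, for the whole second after the job is handed in: Held at rest in the light path: cell centre within 6 mm of the beam sideways, 10 mm in height, 25 mm of the middle along it; windows square to the beam within 9 degrees, upright within 8 degrees; cell and robot clear of the photometer; shutter still open (36 of 40 mm or more) (x of cell_centre in the frame of beam_mid between -0.006 and 0.006 m and y of cell_centre in the frame of beam_mid between -0.025 and 0.025 m and z of cell_centre in the frame of beam_mid between -0.01 and 0.01 m and angle between the y axis of cell and the y axis of photometer, either way round below 0.16 rad and angle between cell's own z axis and vertical below 0.14 rad and contact force between the fingers and cell above 1 N and contact force between cell and photometer below 0.05 N and linear speed of cell below 0.02 m/s and contact force between each of the arm, the fingers and photometer below 0.3 N and value of joint shutter above 0.036 m); the arm keeps its last pose, push and grip.
It fails at once if the fingers touch the cell's clear windows or stopper (contact force between the fingers and cell_clear above 0.5 N).
It fails at once if the cell is tipped over (angle between cell's own z axis and vertical above 0.7 rad).
It fails at once if a short cell is disturbed (distance of any of spare_a, spare_b from where it was at the start of the episode above 0.02 m or angle between any of spare_a, spare_b's own z axis and vertical above 0.5 rad).
It fails at once if the bottle or the jar is disturbed (distance of any of bottle, jar from where it was at the start of the episode above 0.02 m or angle between any of bottle, jar's own z axis and vertical above 0.5 rad).
It also fails if it takes over 51 s, if anything falls off the work surface, if the arm or the gripper's body presses on something with over 40 N, if the wrist force passes 120 N, or if a joint passes its speed limit or range.

## Robot

A 7-joint arm with a two-finger parallel gripper is mounted at the origin on the work surface. World frame = base frame: x ahead of the robot, y to its left, z up, the work surface at z = 0. Lengths are in m, angles in rad, forces in N, time in s.
With the tool pointing down it reaches from about 0.4 to 0.85 m from the base axis. Payload 10.4 kg.
Tool frame: the origin (TCP) lies between the finger pads; the fingertips stand tcp_to_tips ahead of it and the grasp point (between the pads) lies 8 mm behind it (tcp_to_tips is the distance from the TCP to the fingertips, in m); z points along the fingers, y is the line along which they close (so a half turn about z gives the same grasp; the last joint's range is limited). The gripper opens to 85 mm and grips with 20 to 120 N. Pads are 22 mm wide; open, the fingers measure 114 mm over their backs; the gripper's body (76 mm by 85 mm) begins 54 mm behind the grasp point. The pads swing forward as they close: fully open they stand 13 mm farther back than shut.
Start: joints at [-1.212, 0.332, -0.065, 1.46, 0.022, 1.35, -0.088], TCP at [0.233, 0.58, 0.242] pointing down, gripper open.
Joint ranges: [-2.6, 2.6], [-0.5, 2.12], [-1.47, 1.34], [0.16, 2.42], [-1.27, 4.41], [0.06, 2.06], [-2.6, 2.6]. Speed limits (rad/s): [2.22, 2.22, 2.79, 2.79, 3.14, 3.14, 3.14].

## Interface

Orientations are given as a unit quaternion [x, y, z, w].
In Python, from workcell import * gives the robot as it stands.
- The arm moves only by the tool apply_moves, never from a script. Its argument "rows" is a list of rows, each an object of numbers: "x", "y", "z": the shift along the tool's x, y, z in mm; "ax", "ay", "az": the turn, a rotation vector about the tool's x, y, z in degrees; "gripper": the closure, from 0 (fully open) to 1 (shut). A call has 1 to 5 rows; each row shifts and turns the commanded pose from where the row before left it, along the tool's axes as they then stand; what a row does not reach is not made up. A row lasts 1/12 s, in which the tool goes at most 41.7 mm and 7.16 degrees, less where a joint would pass 70% of its speed; a pose out of reach is approached as far as the arm can. A call with a gripper value outside its range is refused whole. The fingers move at their own pace and stop on an object; "newtons" is the grip in N (left out, the last holds). Time passes only in rows, so rows that do not move let the fingers close. It gives the time, the measured TCP pose, the force, the opening and the grip force at its end, in the units of the state.
- get_obs(): the state, without advancing time (a new reading comes with each control period).
- camera(name): name is "side" or "top" or "wrist"; returns a dict with "color" (400x640x3 uint8, red, green, blue), "fov_y" (degrees; the focal length in pixels is half the picture's height over the tangent of half this angle, whatever the lens; pixels are square), "cx", "cy" (the principal point, pixels), "rvec" (rotation vector, rad) and "tvec" (3), from world to camera coordinates, as OpenCV has them. Camera axes: x right, y down, z forward; pixel columns grow to the right and rows downward; lengths in m; the calibration is good to about 2 mm. A picture is of the moment at which its call begins. There is no depth.
- hand_in(): hands the job in; it is judged then, once.
The state is a dict: "clock": time; "joint_pos": joint angles; "joint_velocities": joint speeds; "tau": joint torques, N m; "position": TCP position; "ee_rot": TCP orientation; "ft_force": force on the tool from outside, world axes, zero at the start; "torque": the same for the moment, N m; "grip_width": opening from 0.0 (shut) to 1.0 (fully open); "grasp_force": force on a finger pad.
Only numpy, scipy, OpenCV 4.12 (cv2) and the standard library are available. Lean on these libraries where they do the work, as an engineer would, in place of code of your own. Each camera call takes 0.05 s, during which the arm holds its last target. There are 200 camera calls.

## Working session

There is one attempt and no reset: what is moved stays moved. The work goes in short steps, Python scripts to look and compute and a tool call to move; the robot and the scene stay as the last step left them, time stands still between calls to the robot, and variables do not carry over. Pictures are saved under pics/ and viewed, at most 10 in all, crops included, and the job is handed in when it is done.

Besides the shell and the picture viewer there is one more tool, called after "Call:" as name(argument=value, ...) on one line, values as JSON. apply_moves: Moves the arm, as the interface text tells. Its arguments: {"type":"object","properties":{"rows":{"type":"array","items":{"type":"object","properties":{"x":{"type":"number"},"y":{"type":"number"},"z":{"type":"number"},"ax":{"type":"number"},"ay":{"type":"number"},"az":{"type":"number"},"gripper":{"type":"number"}}}},"newtons":{"type":"number"}},"required":["rows"]}

```bash
mkdir -p pics; ls; cat > h.py <<'E'
import numpy as np, cv2
from workcell import *
from scipy.spatial.transform import Rotation as R
def shot(n,f):
    c=camera(n); cv2.imwrite('pics/'+f+'.png',c['color'][:,:,::-1]); np.save('pics/'+f+'.npy',c,allow_pickle=True); return c
def load(f): return np.load('pics/'+f+'.npy',allow_pickle=True).item()
def ray(c,u,v):
    f=200/np.tan(np.radians(c['fov_y'])/2); M=cv2.Rodrigues(np.array(c['rvec'],float))[0]; t=np.array(c['tvec'],float).ravel()
    return -M.T@t, M.T@np.array([(u-c['cx'])/f,(v-c['cy'])/f,1])
def onz(c,u,v,z):
    o,d=ray(c,u,v); return (o+d*(z-o[2])/d[2])[:2]
def proj(c,P):
    f=200/np.tan(np.radians(c['fov_y'])/2); K=np.array([[f,0,c['cx']],[0,f,c['cy']],[0,0,1.]])
    return cv2.projectPoints(np.array(P,float).reshape(-1,1,3),np.array(c['rvec'],float),np.array(c['tvec'],float),K,None)[0][:,0]
E
python3 - <<'E'
from h import *
for n in ('top','side','wrist'):
    c=shot(n,n+'0'); print(n,c['color'].shape,c['fov_y'],c['cx'],c['cy'],ray(c,320,200)[0])
o=get_obs(); print(o['position'],o['ee_rot'],o['clock'])
import workcell; print([k for k in dir(workcell) if not k.startswith('_')])
E
```

```text
pics
top (400, 640, 3) 48.45092919963276 335.0674366140242 202.05187982282104 [0.5293235  0.00424816 1.13622373]
side (400, 640, 3) 53.15018633177257 322.3882095794696 201.0798803891498 [0.53862237 0.65239278 0.49342158]
wrist (400, 640, 3) 62.89228914790166 319.9486950210896 197.92197012447318 [0.1689827  0.6057528  0.37228367]
[0.23276724 0.57975703 0.24172403] [ 1.89714208e-01  9.81839215e-01 -5.19298288e-04 -7.87402533e-05] 0.15
['MotionError', 'camera', 'get_obs', 'hand_in', 'tcp_to_tips']
```

View pics/top0.png

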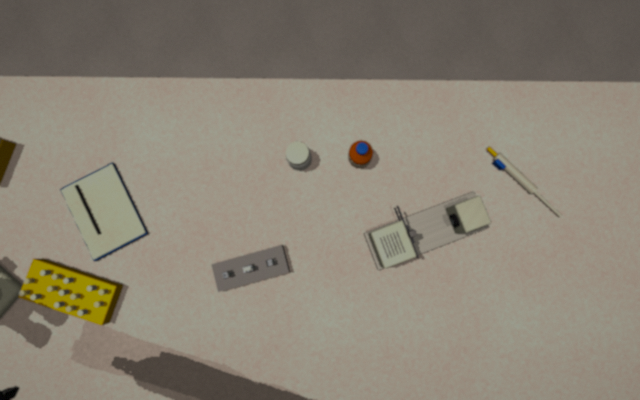

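View pics/side0.png

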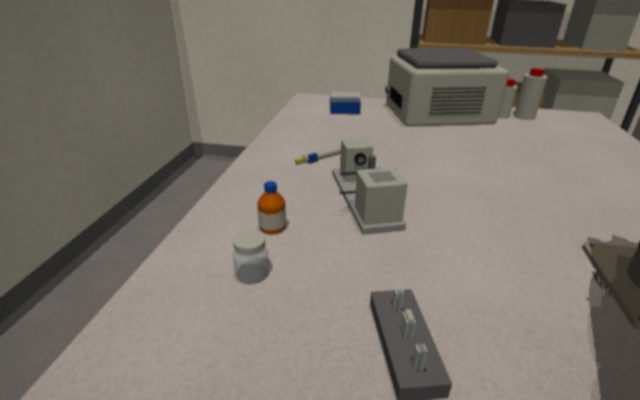

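Top view: rack centred near (250,268), with the long cell probably the middle one at (248,268). Lamp is at (393,243), detector at (470,215), jar at (298,155), bottle at (360,152). Side view agrees. I'll enlarge the parts that matter.

```bash
python3 - <<'E'
from h import *
a=load('top0')['color'][:,:,::-1]
A=cv2.resize(a[235:300,205:300],None,fx=6,fy=6,interpolation=2)[:, :]
B=cv2.resize(a[185:275,360:495],None,fx=5.9,fy=5.9,interpolation=2)
A=A[:,:];im=np.zeros((600,800,3),np.uint8)
A=cv2.resize(a[240:295,208:293],None,fx=4.5,fy=4.5,interpolation=2)
B=cv2.resize(a[188:273,360:493],None,fx=4.1,fy=4.1,interpolation=2)
im[:A.shape[0],:A.shape[1]]=A; im[250:250+B.shape[0],:B.shape[1]]=B[:350]
cv2.imwrite('pics/crop0.png',im)
c=load('top0')
def quad(m,z,name):
    n,l,s,ce=cv2.connectedComponentsWithStats(m.astype(np.uint8)); i=1+s[1:,4].argmax()
    p=np.argwhere(l==i)[:,::-1].astype(np.float32)
    w=np.array([onz(c,u,v,z) for u,v in p],np.float32); r=cv2.minAreaRect(w*1000); print(name,len(p),r)
hsv=cv2.cvtColor(c['color'],cv2.COLOR_RGB2HSV); H,S,V=cv2.split(hsv)
m=np.zeros(V.shape,bool); m[235:300,200:300]=(V<125)[235:300,200:300]
m=cv2.morphologyEx(m.astype(np.uint8),cv2.MORPH_CLOSE,np.ones((7,7)))>0
quad(m,.03,'rack')
print(onz(c,393,243,.115),onz(c,472,215,.115),onz(c,248,268,.06))
for n,u,v,z in(('jar',298,154,.08),('bottle',361,149,.11)):print(n,onz(c,u,v,z))
print(V[205:232:2,390:425:2]); print(tcp_to_tips)
E
```

```text
rack 2240 ((482.98614501953125, 210.80690002441406), (72.15465545654297, 190.17320251464844), 16.165855407714844)
[ 0.54646601 -0.12542403] [ 0.61268442 -0.3073638 ] [0.48379599 0.21535279]
jar [0.75888849 0.09922507]
bottle [ 0.76590898 -0.05143016]
[[155 158 156 141 140 157 159 157 157 158 157 158 158 158 158 158 159 158]
 [151 154 133 112  89 151 158 157 159 157 158 159 159 158 156 158 158 158]
 [155 151 111 110  85 132 159 158 159 157 158 159 158 159 158 155 147 142]
 [157 149 133  83  93 107 153 141 154 158 158 157 156 153 143 135 134 142]
 [157 148 145  88 104  78 136 114 132 158 155 143 139 136 139 146 147 147]
 [159 154 151 123  95  77 120 139 110 135 132 139 143 148 147 146 145 145]
 [158 158 152 138  74  75  84 124 105 138 145 146 146 145 147 148 146 144]
 [154 153 149 135  90  75  73 118 102 133 148 145 146 146 144 145 144 146]
 [141 133 127 113 123 126 113  99 109 110 144 145 145 145 145 145 145 144]
 [116 117 128 144 154 157 142  89 116  97 139 147 146 146 144 144 144 145]
 [136 151 157 160 162 160 154 105  77  87 132 146 146 145 145 146 147 146]
 [161 160 160 161 160 160 161 130  66  64 106 138 144 146 147 146 147 146]
 [160 160 160 158 159 160 160 150  86  50  81  93 121 143 145 145 143 143]
 [162 158 157 144 156 161 160 157 110  52  77  88  91 122 142 143 144 147]]
0.011
```

View pics/crop0.png

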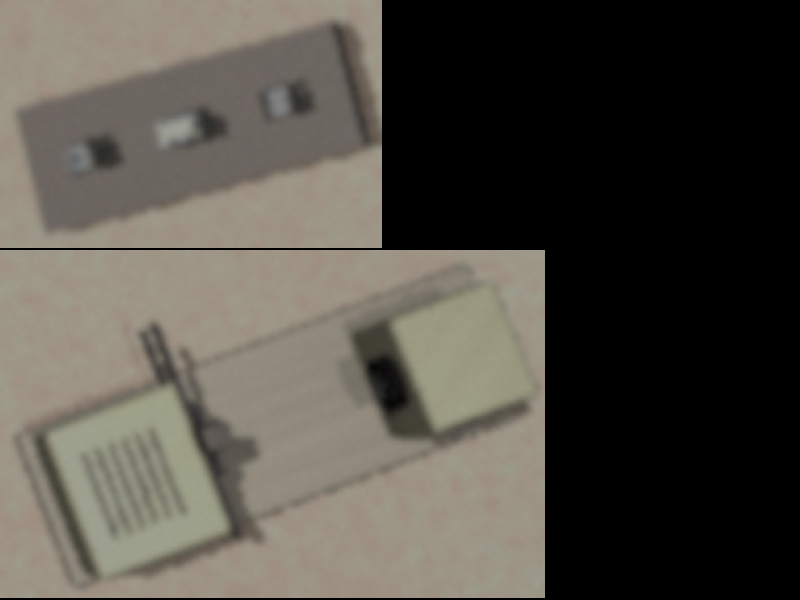

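Enlarged crop: the long cell, with its white stopper, is in the middle pocket at about (247,268). The short cells are in the outer pockets. The lamp top is a quad around (394,244), the detector top around (473,215), and the shutter tab is near (413,234). Next I'll fit the quads.

```bash
python3 - <<'E'
from h import *
c=load('top0'); a=c['color'].astype(int)
g=a[:,:,1]-a[:,:,0]; 
print(a[243,375],a[215,475],a[225,440],a[290,400])
m0=(g>=-1)&(a[:,:,1]>120)
C=[]
for n,(r0,r1,c0,c1),z in(('lamp',(200,280,360,425),.115),('det',(185,250,445,500),.115)):
    m=np.zeros(g.shape,np.uint8); m[r0:r1,c0:c1]=m0[r0:r1,c0:c1]; m=cv2.morphologyEx(m,cv2.MORPH_CLOSE,np.ones((9,9))); m=cv2.morphologyEx(m,cv2.MORPH_OPEN,np.ones((5,5)))
    p=np.argwhere(m)[:,::-1]; w=np.array([onz(c,u,v,z) for u,v in p],np.float32)*1000
    print(n,len(p),cv2.minAreaRect(w),w.mean(0)); C.append(w.mean(0))
d=C[0]-C[1]; L=np.linalg.norm(d); print(L,np.degrees(np.arctan2(-d[0],d[1])))
e=d/L; O=C[0]-102*e; O2=C[1]+95*e; print('origin',O,O2)
print('tab',onz(c,413,233.6,.143)*1000, 'pred',(O+O2)/2+56*e)
print(onz(c,208+178/4.5,240+130/4.5,.067))
s=load('side0')
E
```

```text
[132 133 113] [155 153 130] [144 139 125] [157 149 135]
lamp 1262 ((544.3377685546875, -125.41014862060547), (87.68364715576172, 76.76445770263672), 21.5873966217041) [ 544.10187 -125.62072]
det 541 ((616.4879150390625, -301.7922668457031), (53.0933952331543, 72.64537811279297), 88.94686126708984) [ 616.4582  -303.90143]
192.40437 22.090076
origin [ 582.4604  -220.13329] [ 580.7321  -215.87502]
tab [ 567.36559169 -166.49580927] pred [ 560.5367 -166.1149]
[0.48198461 0.21497145]
```

```bash
cat >> h.py <<'E'
def plan(x,y,z,yaw,n):
    o=get_obs(); p=np.array(o['position']); q=R.from_quat(o['ee_rot'])
    a=np.radians(yaw); T=R.from_matrix(np.array([[-np.sin(a),np.cos(a),0],[np.cos(a),np.sin(a),0],[0,0,-1.]]).T)
    rv=(q.inv()*T).as_rotvec(); D=(np.array([x,y,z])-p)*1000/n
    for i in range(n):
        s=(q*R.from_rotvec(rv*i/n)).inv().apply(D); print(i,np.round(s,1),'|',np.round(s).max(), end=' ')
        print(np.round(np.degrees(rv)/n,2))
    print('dist/row',np.linalg.norm(D))
E
python3 -c "
from h import *
plan(.50,.11,.242,18,15)"
```

```text
0 [-28.2 -22.4   0. ] | 0.0 [-0.    0.    3.34]
1 [-29.5 -20.7   0. ] | 0.0 [-0.    0.    3.34]
2 [-30.6 -19.    0. ] | 0.0 [-0.    0.    3.34]
3 [-31.7 -17.2  -0. ] | -0.0 [-0.    0.    3.34]
4 [-32.6 -15.3  -0. ] | -0.0 [-0.    0.    3.34]
5 [-33.5 -13.4  -0. ] | -0.0 [-0.    0.    3.34]
6 [-34.2 -11.4  -0. ] | -0.0 [-0.    0.    3.34]
7 [-34.8  -9.4  -0. ] | -0.0 [-0.    0.    3.34]
8 [-35.3  -7.3  -0. ] | -0.0 [-0.    0.    3.34]
9 [-35.6  -5.3  -0. ] | -0.0 [-0.    0.    3.34]
10 [-35.9  -3.2  -0. ] | -0.0 [-0.    0.    3.34]
11 [-36.   -1.1  -0. ] | -0.0 [-0.    0.    3.34]
12 [-36.   1.  -0.] | 1.0 [-0.    0.    3.34]
13 [-35.9   3.1  -0. ] | 3.0 [-0.    0.    3.34]
14 [-35.7   5.2  -0. ] | 5.0 [-0.    0.    3.34]
dist/row 36.02993132480003
```

Call:
apply_moves(rows=[{"x":-28,"y":-22,"az":3.3,"gripper":0},{"x":-30,"y":-21,"az":3.3,"gripper":0},{"x":-31,"y":-19,"az":3.3,"gripper":0},{"x":-32,"y":-17,"az":3.3,"gripper":0},{"x":-33,"y":-15,"az":3.3,"gripper":0}])

```text
invalid input at $.rows[0]: expected keys x, y, z, ax, ay, az, gripper
```

Call:
apply_moves(rows=[{"x":-33,"y":-13,"az":3.3,"gripper":0},{"x":-34,"y":-11,"az":3.3,"gripper":0},{"x":-35,"y":-9,"az":3.3,"gripper":0},{"x":-35,"y":-7,"az":3.3,"gripper":0},{"x":-36,"y":-5,"az":3.3,"gripper":0}])

```text
invalid input at $.rows[0]: expected keys x, y, z, ax, ay, az, gripper
```

Call:
apply_moves(rows=[{"x":-36,"y":-3,"az":3.3,"gripper":0},{"x":-36,"y":-1,"az":3.3,"gripper":0},{"x":-36,"y":1,"az":3.3,"gripper":0},{"x":-36,"y":3,"az":3.3,"gripper":0},{"x":0,"y":0,"az":0,"gripper":0}])

```text
invalid input at $.rows[0]: expected keys x, y, z, ax, ay, az, gripper
```

```bash
python3 -c "
from h import *
c=shot('wrist','w1'); print(ray(c,320,200)); o=get_obs(); print(o['position'],o['ee_rot'],o['clock'])
plan(.52,-.20,.242,21,10)"
```

```text
(array([0.16899156, 0.60577955, 0.37239614]), array([ 0.26048828, -0.1052568 , -0.95974333]))
[0.23281449 0.57980344 0.24184009] [ 1.89765151e-01  9.81829421e-01 -4.15720943e-04 -5.62033992e-05] 0.2
0 [-55.7 -61.7   0. ] | 0.0 [-0.    0.    4.71]
1 [-60.6 -56.9   0. ] | 0.0 [-0.    0.    4.71]
2 [-65.1 -51.7   0. ] | 0.0 [-0.    0.    4.71]
3 [-69.1 -46.2   0. ] | 0.0 [-0.    0.    4.71]
4 [-72.6 -40.4   0. ] | 0.0 [-0.    0.    4.71]
5 [-75.7 -34.3   0. ] | 0.0 [-0.    0.    4.71]
6 [-78.3 -27.9   0. ] | 0.0 [-0.    0.    4.71]
7 [-80.3 -21.4  -0. ] | -0.0 [-0.    0.    4.71]
8 [-81.8 -14.7  -0. ] | -0.0 [-0.    0.    4.71]
9 [-82.7  -8.   -0. ] | -0.0 [-0.    0.    4.71]
dist/row 83.10047812763145
```

View pics/w1.png

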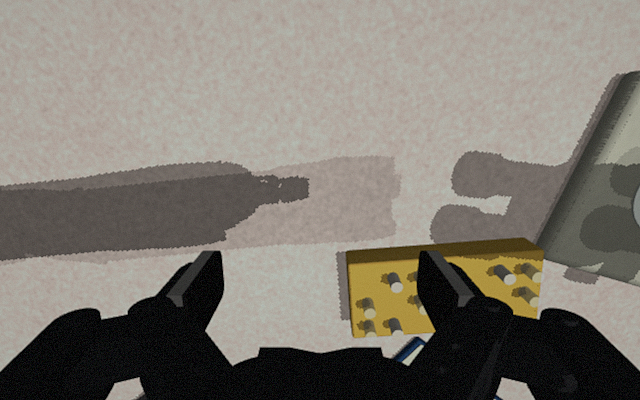

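That picture is still of the start pose (fingers at the bottom, yellow tube box at (450,285)), because every row needs all seven keys. Resending.

Call:
apply_moves(rows=[{"x":-28,"y":-22,"z":0,"ax":0,"ay":0,"az":3.3,"gripper":0},{"x":-30,"y":-21,"z":0,"ax":0,"ay":0,"az":3.3,"gripper":0},{"x":-31,"y":-19,"z":0,"ax":0,"ay":0,"az":3.3,"gripper":0},{"x":-32,"y":-17,"z":0,"ax":0,"ay":0,"az":3.3,"gripper":0},{"x":-33,"y":-15,"z":0,"ax":0,"ay":0,"az":3.3,"gripper":0}])

```text
clock: 0.62
position: [0.3242, 0.4217, 0.2422]
ee_rot: [0.33, 0.944, 0.0, -0.0]
ft_force: [1.8, -0.4, 1.0]
grip_width: 0.998
grasp_force: 0.0
```

Call:
apply_moves(rows=[{"x":-33,"y":-13,"z":0,"ax":0,"ay":0,"az":3.3,"gripper":0},{"x":-34,"y":-11,"z":0,"ax":0,"ay":0,"az":3.3,"gripper":0},{"x":-35,"y":-9,"z":0,"ax":0,"ay":0,"az":3.3,"gripper":0},{"x":-35,"y":-7,"z":0,"ax":0,"ay":0,"az":3.3,"gripper":0},{"x":-36,"y":-5,"z":0,"ax":0,"ay":0,"az":3.3,"gripper":0}])

```text
clock: 1.03
position: [0.415, 0.2671, 0.2424]
ee_rot: [0.462, 0.887, 0.0, -0.0]
ft_force: [0.2, 0.5, -0.1]
grip_width: 1.002
grasp_force: 0.0
```

Call:
apply_moves(rows=[{"x":-36,"y":-3,"z":0,"ax":0,"ay":0,"az":3.3,"gripper":0},{"x":-36,"y":-1,"z":0,"ax":0,"ay":0,"az":3.3,"gripper":0},{"x":0,"y":0,"z":0,"ax":0,"ay":0,"az":3.3,"gripper":0},{"x":0,"y":0,"z":0,"ax":0,"ay":0,"az":3.3,"gripper":0},{"x":0,"y":0,"z":0,"ax":0,"ay":0,"az":0,"gripper":0}])

```text
clock: 1.45
position: [0.451, 0.2058, 0.2422]
ee_rot: [0.561, 0.828, 0.0, -0.0]
ft_force: [0.4, -0.3, 0.4]
grip_width: 1.001
grasp_force: 0.0
```

```bash
python3 -c "
from h import *
c=shot('wrist','w2'); print(ray(c,320,200)); o=get_obs(); print(o['position'],o['ee_rot'],o['clock'])
plan(.53,-.10,.242,21,8)"
```

```text
(array([0.42606274, 0.27037233, 0.3729514 ]), array([ 0.10426032, -0.26011032, -0.95995458]))
[0.45083322 0.20631665 0.24224591] [ 5.59454169e-01  8.28861282e-01 -6.12159597e-06 -8.71418184e-05] 1.5
0 [-39.2  -5.1   0. ] | 0.0 [-0.   -0.    0.12]
1 [-39.2  -5.1   0. ] | 0.0 [-0.   -0.    0.12]
2 [-39.2  -5.    0. ] | 0.0 [-0.   -0.    0.12]
3 [-39.2  -4.9   0. ] | 0.0 [-0.   -0.    0.12]
4 [-39.3  -4.8   0. ] | 0.0 [-0.   -0.    0.12]
5 [-39.3  -4.7   0. ] | 0.0 [-0.   -0.    0.12]
6 [-39.3  -4.6   0. ] | 0.0 [-0.   -0.    0.12]
7 [-39.3  -4.6   0. ] | 0.0 [-0.   -0.    0.12]
dist/row 39.54770297288752
```

View pics/w2.png

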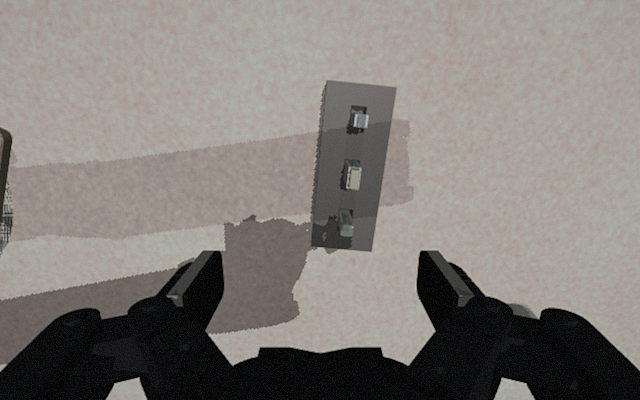

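Wrist view: the rack's top face has corners at about (329,81), (397,87) and (372,251). The stopper is at about (353,174) in the middle pocket. The short cells are at (360,118) and (346,224).

```bash
python3 - <<'E'
from h import *
c=load('w2')
P=[onz(c,*p,.03)*1000 for p in((329,81),(397,87),(372,251))]; print(np.round(P,1))
d=P[2]-P[1];print('yaw',np.degrees(np.arctan2(-d[0],d[1])),np.linalg.norm(d)); d=P[1]-P[0];print('yaw',np.degrees(np.arctan2(d[1],d[0])),np.linalg.norm(d)); print('rack c',(P[0]+P[2])/2)
a=c['color'].astype(int)
h=cv2.cvtColor(c['color'],cv2.COLOR_RGB2HSV)
sub=np.zeros(a.shape[:2],np.uint8); sub[155:195,335:370]=(a.min(2)>125)[155:195,335:370]
n,l,s,ce=cv2.connectedComponentsWithStats(sub);i=1+s[1:,4].argmax();p=np.argwhere(l==i)[:,::-1]
w=np.array([onz(c,u,v,.067) for u,v in p],np.float32)*1000;print(cv2.minAreaRect(w),len(p),cv2.boundingRect(p.astype(np.int32)))
im=cv2.resize(c['color'][70:260,300:410,::-1],None,fx=3,fy=3,interpolation=2);cv2.imwrite('pics/w2c.png',im)
E
```

```text
[[426.3 294.7]
 [491.3 314.5]
 [541.  142.9]]
yaw -163.83149990528847 178.61784748471695
yaw 16.910079165029096 67.89728065347926
rack c [483.64891318 218.8311103 ]
((482.49725341796875, 219.88522338867188), (8.660717010498047, 20.734498977661133), 16.91563606262207) 165 (350, 168, 11, 22)
```

Call:
apply_moves(rows=[{"x":-39,"y":-5,"z":0,"ax":0,"ay":0,"az":0,"gripper":0},{"x":-39,"y":-5,"z":0,"ax":0,"ay":0,"az":0,"gripper":0},{"x":-39,"y":-5,"z":0,"ax":0,"ay":0,"az":0,"gripper":0.3},{"x":-39,"y":-5,"z":0,"ax":0,"ay":0,"az":0,"gripper":0.6},{"x":-39,"y":-5,"z":0,"ax":0,"ay":0,"az":0,"gripper":1}])

```text
clock: 1.92
position: [0.5005, 0.0149, 0.2425]
ee_rot: [0.558, 0.83, 0.0, 0.0]
ft_force: [1.5, -0.3, 0.3]
grip_width: 0.608
grasp_force: 0.0
```

Call:
apply_moves(rows=[{"x":-39,"y":-5,"z":0,"ax":0,"ay":0,"az":0,"gripper":1},{"x":-39,"y":-5,"z":0,"ax":0,"ay":0,"az":0,"gripper":1},{"x":0,"y":0,"z":0,"ax":0,"ay":0,"az":0,"gripper":1},{"x":0,"y":0,"z":0,"ax":0,"ay":0,"az":0,"gripper":1},{"x":0,"y":0,"z":0,"ax":0,"ay":0,"az":0,"gripper":1}])

```text
clock: 2.33
position: [0.5203, -0.059, 0.2421]
ee_rot: [0.559, 0.829, 0.0, -0.0]
ft_force: [0.8, 1.0, -0.8]
grip_width: 0.001
grasp_force: 0.0
```

```bash
python3 -c "
from h import *
c=shot('wrist','w3')
im=cv2.imread('pics/w3.png'); im[:,:1]=0
cv2.imwrite('pics/w3b.png',cv2.resize(im,(800,500)))"
```

```text
(no output)
```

View pics/w3.png

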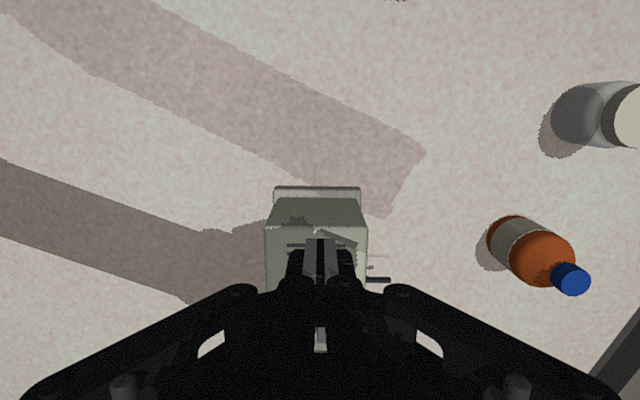

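Wrist view: the lamp top's +y edge runs from (265,226) to (368,228). Left edge is at col 265 and right at col 367. The image is square to the tool, the fingers hide the tab, and the bottle is well to the right at (530,250).

```bash
python3 - <<'E'
from h import *
c=load('w3'); g=cv2.cvtColor(c['color'],cv2.COLOR_RGB2GRAY).astype(float)
# left & right lamp edges by row, top edge by column
L=[];Rr=[]
for v in range(236,272,4):
    gx=np.abs(np.gradient(cv2.GaussianBlur(g,(3,3),0)[v])); 
    L.append((255+gx[255:278].argmax(),v)); Rr.append((357+gx[357:380].argmax(),v))
T=[(u,215+np.abs(np.gradient(cv2.GaussianBlur(g,(3,3),0)[215:238,u])).argmax()) for u in range(272,366,6)]
print(L,Rr,T)
for n,E in(('L',L),('R',Rr),('T',T)):
    w=np.array([onz(c,u,v,.115) for u,v in E],np.float32)*1000
    vx,vy,x0,y0=cv2.fitLine(w,cv2.DIST_HUBER,0,.01,.01).ravel(); print(n,np.degrees(np.arctan2(vy,vx)),x0,y0)
a=np.radians(21); ex=np.array([np.cos(a),np.sin(a)]);ey=np.array([-ex[1],ex[0]])
for E in(L,Rr,T):
    w=np.array([onz(c,u,v,.115) for u,v in E])*1000; q=np.median(w,0); print(q@ex,q@ey)
o=np.array([580.7,-220.8]);print('O in frame',o@ex,o@ey)
E
```

```text
[(np.int64(263), 236), (np.int64(263), 240), (np.int64(266), 244), (np.int64(266), 248), (np.int64(264), 252), (np.int64(264), 256), (np.int64(264), 260), (np.int64(267), 264), (np.int64(264), 268)] [(np.int64(368), 236), (np.int64(368), 240), (np.int64(357), 244), (np.int64(367), 248), (np.int64(367), 252), (np.int64(357), 256), (np.int64(357), 260), (np.int64(357), 264), (np.int64(373), 268)] [(272, np.int64(225)), (278, np.int64(225)), (284, np.int64(226)), (290, np.int64(226)), (296, np.int64(226)), (302, np.int64(226)), (308, np.int64(226)), (314, np.int64(233)), (320, np.int64(229)), (326, np.int64(230)), (332, np.int64(233)), (338, np.int64(235)), (344, np.int64(237)), (350, np.int64(226)), (356, np.int64(226)), (362, np.int64(226))]
L -68.71199 496.45404 -125.23898
R -87.50269 574.2908 -92.34698
T 17.780577 521.2002 -90.93321
418.5300636056301 -295.06455446571294
503.22426130740985 -292.01785940075786
464.1806142008304 -272.9554085429141
O in frame 463.00251040732286 -414.23882647153806
```

Call:
apply_moves(rows=[{"x":-39,"y":-14,"z":0,"ax":0,"ay":0,"az":0.9,"gripper":1},{"x":-39,"y":-14,"z":0,"ax":0,"ay":0,"az":0,"gripper":1},{"x":-39,"y":-14,"z":0,"ax":0,"ay":0,"az":0,"gripper":1},{"x":0,"y":0,"z":38,"ax":0,"ay":0,"az":0,"gripper":1},{"x":0,"y":0,"z":0,"ax":0,"ay":0,"az":0,"gripper":1}])

```text
clock: 2.8
position: [0.5215, -0.1843, 0.1997]
ee_rot: [0.567, 0.824, -0.001, -0.003]
ft_force: [-1.5, 2.2, -2.1]
grip_width: 0.0
grasp_force: 0.0
```

```bash
cat >> h.py <<'E'
def fr(p):
    a=np.radians(21); ex=np.array([np.cos(a),np.sin(a)]);ey=np.array([-ex[1],ex[0]]); p=np.array(p[:2])*1000
    return p@ex-463.2, p@ey+414.5
E
python3 - <<'E'
from h import *
o=get_obs(); q=o['ee_rot']; print(fr(o['position']),o['position'],np.degrees(2*np.arctan2(q[1],q[0]))-90)
c=shot('top','t1'); im=cv2.resize(c['color'][180:280,340:500,::-1],(800,500),interpolation=2); cv2.imwrite('pics/t1c.png',im)
E
```

```text
(np.float64(-42.41420854803448), np.float64(55.53532656634519)) [ 0.52147881 -0.18432625  0.19969389] 20.972604513418247
```

View pics/t1c.png

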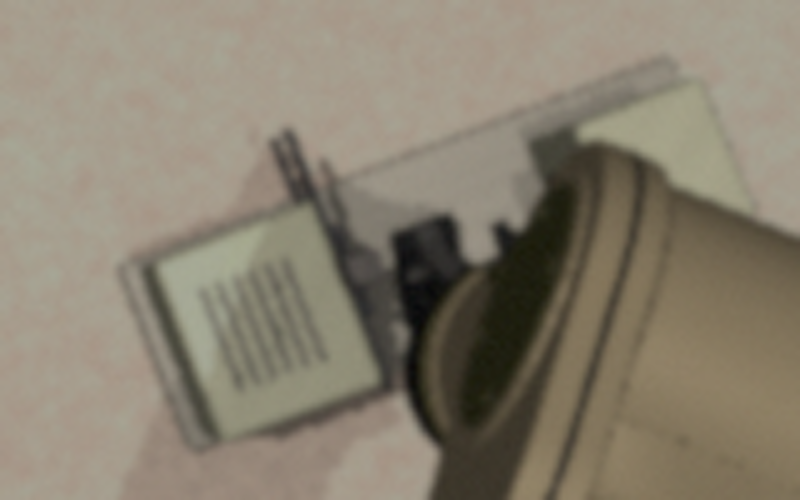

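Top view: the tab is at crop (362,265), about px (412,233), as expected. The gripper is clear of it on the −x side. Lower, then push.

Call:
apply_moves(rows=[{"x":0,"y":0,"z":33,"ax":0,"ay":0,"az":0,"gripper":1},{"x":0,"y":0,"z":32,"ax":0,"ay":0,"az":0,"gripper":1},{"x":0,"y":0,"z":0,"ax":0,"ay":0,"az":0,"gripper":1},{"x":0,"y":0,"z":0,"ax":0,"ay":0,"az":0,"gripper":1}])

```text
clock: 3.18
position: [0.524, -0.1822, 0.1399]
ee_rot: [0.565, 0.825, -0.0, -0.001]
ft_force: [0.9, 0.8, 0.4]
grip_width: -0.002
grasp_force: 0.0
```

Call:
apply_moves(rows=[{"x":0,"y":8,"z":0,"ax":0,"ay":0,"az":0,"gripper":1},{"x":0,"y":8,"z":0,"ax":0,"ay":0,"az":0,"gripper":1},{"x":0,"y":6,"z":0,"ax":0,"ay":0,"az":0,"gripper":1},{"x":0,"y":0,"z":0,"ax":0,"ay":0,"az":0,"gripper":1}])

```text
clock: 3.52
position: [0.5466, -0.175, 0.1405]
ee_rot: [0.565, 0.825, 0.001, 0.001]
ft_force: [-1.1, 0.7, -0.0]
grip_width: 0.001
grasp_force: 0.0
```

Call:
apply_moves(rows=[{"x":0,"y":8,"z":0,"ax":0,"ay":0,"az":0,"gripper":1},{"x":0,"y":8,"z":0,"ax":0,"ay":0,"az":0,"gripper":1},{"x":0,"y":8,"z":0,"ax":0,"ay":0,"az":0,"gripper":1},{"x":0,"y":0,"z":0,"ax":0,"ay":0,"az":0,"gripper":1}])

```text
clock: 3.85
position: [0.5683, -0.1666, 0.1392]
ee_rot: [0.566, 0.825, 0.0, 0.0]
ft_force: [0.4, -0.3, -0.4]
grip_width: -0.004
grasp_force: 0.0
```

```bash
python3 - <<'E'
from h import *
o=get_obs(); print(fr(o['position']),o['position'],o['ft_force'])
c=shot('top','t2'); im=cv2.resize(c['color'][180:280,340:500,::-1],(800,500),interpolation=2); cv2.imwrite('pics/t2c.png',im)
E
```

```text
(np.float64(7.664047302453582), np.float64(55.32972223025513)) [ 0.56830457 -0.16657176  0.13920613] [ 0.360008   -0.32025776 -0.4271944 ]
```

View pics/t2c.png

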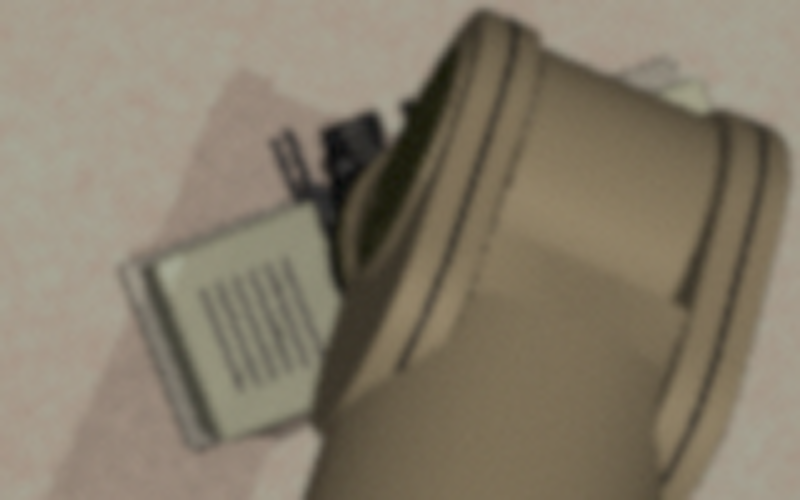

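The arm hides the tab here, but the TCP is past where contact should have occurred. I'll keep going until the force rises at the hard stop.

Call:
apply_moves(rows=[{"x":0,"y":5,"z":3,"ax":0,"ay":0,"az":0,"gripper":1},{"x":0,"y":5,"z":0,"ax":0,"ay":0,"az":0,"gripper":1},{"x":0,"y":0,"z":0,"ax":0,"ay":0,"az":0,"gripper":1}])

```text
clock: 4.15
position: [0.5766, -0.1636, 0.1359]
ee_rot: [0.566, 0.824, -0.0, -0.0]
ft_force: [-0.2, 0.2, 0.3]
grip_width: -0.002
grasp_force: 0.0
```

Call:
apply_moves(rows=[{"x":0,"y":4,"z":0,"ax":0,"ay":0,"az":0,"gripper":1},{"x":0,"y":0,"z":0,"ax":0,"ay":0,"az":0,"gripper":1},{"x":0,"y":0,"z":0,"ax":0,"ay":0,"az":0,"gripper":1}])

```text
clock: 4.4
position: [0.5787, -0.1631, 0.1359]
ee_rot: [0.567, 0.824, -0.001, -0.001]
ft_force: [-5.2, -1.2, 2.0]
grip_width: -0.002
grasp_force: 2.8
```

Call:
apply_moves(rows=[{"x":0,"y":4,"z":0,"ax":0,"ay":0,"az":0,"gripper":1},{"x":0,"y":0,"z":0,"ax":0,"ay":0,"az":0,"gripper":1},{"x":0,"y":0,"z":0,"ax":0,"ay":0,"az":0,"gripper":1}])

```text
clock: 4.65
position: [0.5794, -0.1631, 0.1358]
ee_rot: [0.567, 0.823, -0.002, -0.004]
ft_force: [-21.0, -1.4, 11.5]
grip_width: -0.001
grasp_force: 10.6
```

Hard stop reached at TCP x'≈19 mm with 21 N, which fits a fully open shutter. Back off, rise and check.

Call:
apply_moves(rows=[{"x":0,"y":-15,"z":0,"ax":0,"ay":0,"az":0,"gripper":1},{"x":0,"y":-15,"z":-20,"ax":0,"ay":0,"az":0,"gripper":1},{"x":0,"y":0,"z":-38,"ax":0,"ay":0,"az":0,"gripper":1},{"x":0,"y":0,"z":-38,"ax":0,"ay":0,"az":0,"gripper":0.5},{"x":30,"y":-10,"z":-10,"ax":0,"ay":0,"az":0,"gripper":0.5}])

```text
clock: 5.07
position: [0.5385, -0.1518, 0.2482]
ee_rot: [0.568, 0.823, 0.001, 0.004]
ft_force: [0.5, 0.5, 1.2]
grip_width: 0.274
grasp_force: 0.0
```

```bash
python3 - <<'E'
from h import *
plan(.474,.190,.23,16.9,10)
E
```

```text
0 [34.3  6.1  1.6] | 34.0 [0.04 0.03 0.38]
1 [34.3  5.8  1.7] | 34.0 [0.04 0.03 0.38]
2 [34.3  5.6  1.7] | 34.0 [0.04 0.03 0.38]
3 [34.4  5.4  1.7] | 34.0 [0.04 0.03 0.38]
4 [34.4  5.1  1.7] | 34.0 [0.04 0.03 0.38]
5 [34.4  4.9  1.7] | 34.0 [0.04 0.03 0.38]
6 [34.5  4.7  1.7] | 34.0 [0.04 0.03 0.38]
7 [34.5  4.5  1.8] | 35.0 [0.04 0.03 0.38]
8 [34.5  4.2  1.8] | 35.0 [0.04 0.03 0.38]
9 [34.6  4.   1.8] | 35.0 [0.04 0.03 0.38]
dist/row 34.83393854995539
```

Call:
apply_moves(rows=[{"x":34,"y":6,"z":2,"ax":0,"ay":0,"az":0.4,"gripper":0.3},{"x":34,"y":6,"z":2,"ax":0,"ay":0,"az":0.4,"gripper":0.3},{"x":34,"y":6,"z":2,"ax":0,"ay":0,"az":0.4,"gripper":0.3},{"x":34,"y":5,"z":2,"ax":0,"ay":0,"az":0.4,"gripper":0.3},{"x":34,"y":5,"z":2,"ax":0,"ay":0,"az":0.4,"gripper":0.3}])

```text
clock: 5.48
position: [0.5025, 0.0234, 0.2326]
ee_rot: [0.581, 0.814, 0.001, 0.0]
ft_force: [0.3, 0.3, 0.4]
grip_width: 0.699
grasp_force: 0.0
```

Call:
apply_moves(rows=[{"x":34,"y":5,"z":2,"ax":0,"ay":0,"az":0.4,"gripper":0.3},{"x":34,"y":5,"z":2,"ax":0,"ay":0,"az":0.4,"gripper":0.3},{"x":34,"y":4,"z":2,"ax":0,"ay":0,"az":0.4,"gripper":0.3},{"x":34,"y":4,"z":2,"ax":0,"ay":0,"az":0.4,"gripper":0.3},{"x":34,"y":4,"z":2,"ax":0,"ay":0,"az":0.4,"gripper":0.3}])

```text
clock: 5.9
position: [0.4701, 0.1918, 0.2226]
ee_rot: [0.595, 0.804, 0.001, -0.0]
ft_force: [1.0, 0.6, 0.2]
grip_width: 0.701
grasp_force: 0.0
```

Call:
apply_moves(rows=[{"x":0,"y":0,"z":20,"ax":0,"ay":0,"az":0,"gripper":0.3},{"x":0,"y":0,"z":20,"ax":0,"ay":0,"az":0,"gripper":0.3},{"x":0,"y":0,"z":0,"ax":0,"ay":0,"az":0,"gripper":0.3},{"x":0,"y":0,"z":0,"ax":0,"ay":0,"az":0,"gripper":0.3}])

```text
clock: 6.23
position: [0.4703, 0.1897, 0.1821]
ee_rot: [0.595, 0.804, -0.001, -0.0]
ft_force: [-0.8, -0.9, 0.3]
grip_width: 0.699
grasp_force: 0.0
```

```bash
python3 - <<'E'
from h import *
o=get_obs(); q=o['ee_rot']; print(o['position'],np.degrees(2*np.arctan2(q[1],q[0]))-90,o['clock'])
c=shot('wrist','w4'); t=shot('top','t3')
im=np.zeros((600,800,3),np.uint8)
im[:400,:640]=c['color'][:,:,::-1]; im[400:,:320]=cv2.resize(t['color'][190:270,370:498,::-1],(320,200),interpolation=2)
cv2.imwrite('pics/m4.png',im)
for uv in((480,222),(380,220)): print(ray(c,*uv)[0])
E
```

```text
[0.4703125  0.18972672 0.18208929] 17.003681636794724 6.2333
[0.45085492 0.25627978 0.31278096]
[0.45085492 0.25627978 0.31278096]
```

View pics/m4.png

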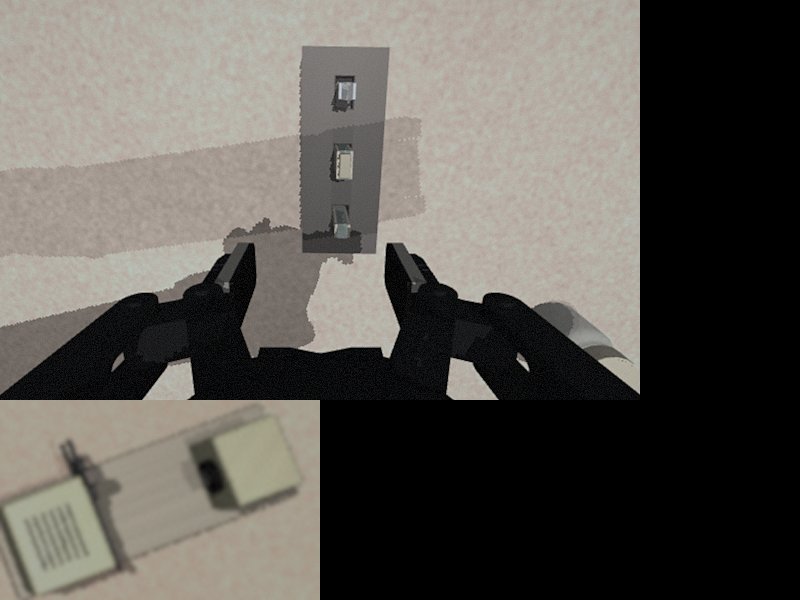

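The inset shows the tab moved to px (402,216), so the shutter is open. In the wrist view the stopper is at (345,161) and the rack looks aligned with the tool. Short cells are at (346,90) and (341,222).

```bash
python3 - <<'E'
from h import *
t=load('t3'); print('tab',fr(onz(t,402,216,.143)))
c=load('w4'); a=c['color'].astype(int)
sub=np.zeros(a.shape[:2],np.uint8); sub[138:190,325:365]=(a.min(2)>125)[138:190,325:365]
n,l,s,ce=cv2.connectedComponentsWithStats(sub);i=1+s[1:,4].argmax();p=np.argwhere(l==i)[:,::-1]
w=np.array([onz(c,u,v,.067) for u,v in p],np.float32)*1000;print(cv2.minAreaRect(w),len(p),cv2.boundingRect(p.astype(np.int32)))
print('stop top',onz(c,345.5,160.5,.067))
# rack outline
P=[onz(c,*p,.03)*1000 for p in((303,46),(390,47),(376,253),(302,253))]; print(np.round(P,1)); print(np.mean(P,0))
for i,j in((0,1),(2,1),(0,3)): d=P[i]-P[j]; print(np.linalg.norm(d),np.degrees(np.arctan2(d[1],d[0])))
E
```

```text
tab (np.float64(52.00074877677213), np.float64(64.44101960782359))
((481.0499572753906, 219.52610778808594), (12.225396156311035, 20.73456382751465), 17.743684768676758) 329 (336, 151, 17, 28)
stop top [0.48109029 0.22292903]
[[424.8 295. ]
 [491.1 314.5]
 [540.7 142.7]
 [473.8 122.3]]
[482.59233164 218.64162781]
69.10765365385231 -163.63793139500265
178.80289967479086 -73.8955810956703
179.57345128010883 105.85589092676157
```

Call:
apply_moves(rows=[{"x":12,"y":10,"z":0,"ax":0,"ay":0,"az":0.8,"gripper":0.3},{"x":12.5,"y":10,"z":25,"ax":0,"ay":0,"az":0,"gripper":0.3},{"x":0,"y":0,"z":35,"ax":0,"ay":0,"az":0,"gripper":0.3},{"x":0,"y":0,"z":25,"ax":0,"ay":0,"az":0,"gripper":0.3},{"x":0,"y":0,"z":0,"ax":0,"ay":0,"az":0,"gripper":0.3}])

```text
clock: 6.75
position: [0.4809, 0.2181, 0.094]
ee_rot: [0.6, 0.8, -0.003, -0.001]
ft_force: [-0.3, 0.2, 0.2]
grip_width: 0.7
grasp_force: 0.0
```

```bash
python3 - <<'E'
from h import *
o=get_obs(); q=o['ee_rot']; p=np.array(o['position']); print(p,np.degrees(2*np.arctan2(q[1],q[0]))-90,R.from_quat(q).as_matrix()[:,2])
print('delta tool',R.from_quat(q).inv().apply(np.array([.4825,.2192,.044])-p)*1000)
c=shot('wrist','w5'); a=c['color'].astype(int)
print('pred stopper',proj(c,[[.4825,.2192,.067]]))
u0,v0=proj(c,[[.4825,.2192,.067]])[0].astype(int)
s=(a.min(2)>125); s=s[v0-45:v0+45,u0-35:u0+35]
for r in s[::3]: print(''.join('#' if x else '.' for x in r))
E
```

```text
[0.48092052 0.21813993 0.09398538] 16.21778110258458 [-0.00474448 -0.00308983 -0.99998397]
delta tool [ 0.65881578  2.08351399 49.97380618]
pred stopper [[322.24312595 241.68330267]]
......................................................................
......................................................................
......................................................................
......................................................................
......................................................................
......................................................................
......................................................................
......................................................................
.......................####...............####........................
.......................###................####........................
.......................##..###################........................
.......................#...###################........................
.......................#######################...................
[... 512 characters left out ...]
.......................##########............................
......................................................................
......................................................................
......................................................................
......................................................................
......................................................................
......................................................................
......................................................................
......................................................................
......................................................................
```

Call:
apply_moves(rows=[{"x":1.5,"y":1.5,"z":15,"ax":0,"ay":0,"az":0,"gripper":0.3},{"x":0,"y":0,"z":20,"ax":0,"ay":0,"az":0,"gripper":0.3},{"x":0,"y":0,"z":14,"ax":0,"ay":0,"az":0,"gripper":0.3},{"x":0,"y":0,"z":0,"ax":0,"ay":0,"az":0,"gripper":0.3},{"x":0,"y":0,"z":0,"ax":0,"ay":0,"az":0,"gripper":0.6}], newtons=25)

```text
clock: 7.22
position: [0.4849, 0.2214, 0.0503]
ee_rot: [0.6, 0.8, 0.001, 0.0]
ft_force: [-0.8, -0.6, 1.4]
grip_width: 0.576
grasp_force: 0.0
```

Call:
apply_moves(rows=[{"x":0,"y":0,"z":0,"ax":0,"ay":0,"az":0,"gripper":0.75},{"x":0,"y":0,"z":0,"ax":0,"ay":0,"az":0,"gripper":0.8},{"x":0,"y":0,"z":0,"ax":0,"ay":0,"az":0,"gripper":0.84},{"x":0,"y":0,"z":0,"ax":0,"ay":0,"az":0,"gripper":0.9},{"x":0,"y":0,"z":0,"ax":0,"ay":0,"az":0,"gripper":1}])

```text
clock: 7.63
position: [0.4822, 0.2208, 0.0489]
ee_rot: [0.6, 0.8, -0.001, -0.001]
ft_force: [-10.1, -3.1, 8.8]
grip_width: 0.141
grasp_force: 24.5
```

Call:
apply_moves(rows=[{"x":0,"y":-1.5,"z":0,"ax":0,"ay":0,"az":0,"gripper":1},{"x":0,"y":0,"z":-8,"ax":0,"ay":0,"az":0,"gripper":1},{"x":0,"y":0,"z":-12,"ax":0,"ay":0,"az":0,"gripper":1},{"x":0,"y":0,"z":-20,"ax":0,"ay":0,"az":0,"gripper":1},{"x":0,"y":0,"z":-20,"ax":0,"ay":0,"az":0,"gripper":1}])

```text
clock: 8.05
position: [0.4827, 0.2206, 0.1102]
ee_rot: [0.6, 0.8, 0.0, 0.0]
ft_force: [0.8, -0.0, 0.1]
grip_width: 0.141
grasp_force: 24.3
```

Call:
apply_moves(rows=[{"x":0,"y":0,"z":-30,"ax":0,"ay":0,"az":0,"gripper":1},{"x":0,"y":0,"z":-30,"ax":0,"ay":0,"az":0,"gripper":1},{"x":0,"y":0,"z":-30,"ax":0,"ay":0,"az":0,"gripper":1},{"x":0,"y":0,"z":0,"ax":0,"ay":0,"az":0,"gripper":1},{"x":0,"y":0,"z":0,"ax":0,"ay":0,"az":0,"gripper":1}])

```text
clock: 8.47
position: [0.4837, 0.2212, 0.2015]
ee_rot: [0.6, 0.8, 0.003, 0.001]
ft_force: [-0.6, 1.0, -0.9]
grip_width: 0.135
grasp_force: 24.4
```

```bash
python3 - <<'E'
from h import *
o=get_obs(); p=o['position'];print(p,o['grip_width'],o['grasp_force'],R.from_quat(o['ee_rot']).as_matrix()[:,2])
# beam mid in world
a=np.radians(21); ex=np.array([np.cos(a),np.sin(a)]);ey=np.array([-ex[1],ex[0]])
m=ex*463.2-ey*414.5; print(m)
plan(m[0]/1000,m[1]/1000,p[2],21,14)
c=shot('wrist','w6'); im=cv2.resize(c['color'][180:400,200:440,::-1],(720,660)); cv2.imwrite('pics/w6c.png',im[:600])
s=c['color'].astype(int).min(2)>125; s=s[200:300,280:360]
for r in s[::3]: print(''.join('#' if x else '.' for x in r))
E
```

```text
[0.48368475 0.22115274 0.20145392] 0.13542878306520978 24.395724534988403 [ 0.00444101  0.00318609 -0.99998506]
[ 580.97796864 -220.97305255]
0 [-32.3  -2.1  -0.1] | -0.0 [ 0.02 -0.01 -0.34]
1 [-32.3  -2.3  -0.1] | -0.0 [ 0.02 -0.01 -0.34]
2 [-32.2  -2.5  -0.1] | -0.0 [ 0.02 -0.01 -0.34]
3 [-32.2  -2.7  -0.1] | -0.0 [ 0.02 -0.01 -0.34]
4 [-32.2  -2.9  -0.1] | -0.0 [ 0.02 -0.01 -0.34]
5 [-32.2  -3.1  -0. ] | -0.0 [ 0.02 -0.01 -0.34]
6 [-32.2  -3.3  -0. ] | -0.0 [ 0.02 -0.01 -0.34]
7 [-32.1  -3.5  -0. ] | -0.0 [ 0.02 -0.01 -0.34]
8 [-32.1  -3.7  -0. ] | -0.0 [ 0.02 -0.01 -0.34]
9 [-32.1  -3.9  -0. ] | -0.0 [ 0.02 -0.01 -0.34]
10 [-32.1  -4.1  -0. ] | -0.0 [ 0.02 -0.01 -0.34]
11 [-32.1  -4.3  -0. ] | -0.0 [ 0.02 -0.01 -0.34]
12 [-32.   -4.4  -0. ] | -0.0 [ 0.02 -0.01 -0.34]
13 [-32.   -4.6  -0. ] | -0.0 [ 0.02 -0.01 -0.34]
dist/row 32.336021536919525
........................................................................########
.........................................................................#######
........................................................................######
[... 1813 characters left out ...]
...........###########..............................
.....................................###########................................
................................................................................
................................................................................
................................................................................
................................................................................
................................................................................
................................................................................
................................................................................
```

Call:
apply_moves(rows=[{"x":-32,"y":-2,"z":0,"ax":0,"ay":0,"az":-0.3,"gripper":1},{"x":-32,"y":-2,"z":0,"ax":0,"ay":0,"az":-0.3,"gripper":1},{"x":-32,"y":-2.5,"z":0,"ax":0,"ay":0,"az":-0.3,"gripper":1},{"x":-32,"y":-3,"z":0,"ax":0,"ay":0,"az":-0.3,"gripper":1},{"x":-32,"y":-3,"z":0,"ax":0,"ay":0,"az":-0.3,"gripper":1}])

```text
clock: 8.93
position: [0.5162, 0.0622, 0.1976]
ee_rot: [0.59, 0.808, -0.001, -0.0]
ft_force: [0.3, 0.1, -0.2]
grip_width: 0.137
grasp_force: 24.4
```

Call:
apply_moves(rows=[{"x":-32,"y":-3,"z":0,"ax":0,"ay":0,"az":-0.4,"gripper":1},{"x":-32,"y":-3,"z":0,"ax":0,"ay":0,"az":-0.4,"gripper":1},{"x":-32,"y":-3.5,"z":0,"ax":0,"ay":0,"az":-0.4,"gripper":1},{"x":-32,"y":-4,"z":0,"ax":0,"ay":0,"az":-0.4,"gripper":1},{"x":-32,"y":-4,"z":0,"ax":0,"ay":0,"az":-0.4,"gripper":1}])

```text
clock: 9.35
position: [0.5505, -0.095, 0.1976]
ee_rot: [0.575, 0.818, -0.0, -0.001]
ft_force: [1.2, 0.1, 0.0]
grip_width: 0.142
grasp_force: 24.4
```

Call:
apply_moves(rows=[{"x":-32,"y":-4,"z":0,"ax":0,"ay":0,"az":-0.3,"gripper":1},{"x":-32,"y":-4,"z":0,"ax":0,"ay":0,"az":-0.3,"gripper":1},{"x":-32,"y":-4,"z":0,"ax":0,"ay":0,"az":-0.3,"gripper":1},{"x":-32,"y":-4,"z":0,"ax":0,"ay":0,"az":-0.3,"gripper":1},{"x":0,"y":0,"z":0,"ax":0,"ay":0,"az":0,"gripper":1}])

```text
clock: 9.77
position: [0.5786, -0.2263, 0.1974]
ee_rot: [0.57, 0.822, -0.002, 0.0]
ft_force: [-0.8, -1.0, 0.1]
grip_width: 0.143
grasp_force: 24.4
```

```bash
python3 - <<'E'
from h import *
o=get_obs(); q=o['ee_rot'];p=o['position'];print(p,fr(p),np.degrees(2*np.arctan2(q[1],q[0]))-90,o['grip_width'],o['grasp_force'])
E
```

```text
[ 0.57864022 -0.22628793  0.19738257] (np.float64(-4.087156451836336), np.float64(-4.124087683457617)) 20.521911959233847 0.14316567097434518 24.420949816703796
```

Call:
apply_moves(rows=[{"x":4,"y":4,"z":0,"ax":0,"ay":0,"az":-0.5,"gripper":1},{"x":0,"y":0,"z":25,"ax":0,"ay":0,"az":0,"gripper":1},{"x":0,"y":0,"z":25,"ax":0,"ay":0,"az":0,"gripper":1},{"x":0,"y":0,"z":20,"ax":0,"ay":0,"az":0,"gripper":1},{"x":0,"y":0,"z":0,"ax":0,"ay":0,"az":0,"gripper":1}])

```text
clock: 10.18
position: [0.5803, -0.2107, 0.1236]
ee_rot: [0.562, 0.827, -0.001, -0.004]
ft_force: [-0.8, 0.5, -1.0]
grip_width: 0.142
grasp_force: 24.4
```

Call:
apply_moves(rows=[{"x":0,"y":0,"z":16,"ax":0,"ay":0,"az":0,"gripper":1},{"x":0,"y":0,"z":16,"ax":0,"ay":0,"az":0,"gripper":1},{"x":0,"y":0,"z":0,"ax":0,"ay":0,"az":0,"gripper":1},{"x":0,"y":0,"z":0,"ax":0,"ay":0,"az":0,"gripper":1}])

```text
clock: 10.52
position: [0.5825, -0.2128, 0.0967]
ee_rot: [0.563, 0.827, 0.0, -0.001]
ft_force: [0.1, -0.7, -0.1]
grip_width: 0.138
grasp_force: 24.4
```

```bash
python3 - <<'E'
from h import *
c=shot('wrist','w7'); s=shot('side','s7'); t=shot('top','t7')
for i in range(3):
    o=get_obs(); q=o['ee_rot'];p=o['position'];print(p,fr(p),np.degrees(2*np.arctan2(q[1],q[0]))-90,o['grip_width'],o['grasp_force'],o['ft_force'],o['clock']); camera('top')
im=np.zeros((600,800,3),np.uint8)
im[:400,:640]=c['color'][:,:,::-1]
im[400:,:400]=cv2.resize(s['color'][140:240,310:510,::-1],(400,200),interpolation=2)
im[400:,400:]=cv2.resize(t['color'][170:270,340:540,::-1],(400,200),interpolation=2)
cv2.imwrite('pics/m7.png',im)
E
```

```text
[ 0.58321222 -0.21380134  0.09784732] (np.float64(4.6559598275987355), np.float64(5.894684951661134)) 21.453749332324065 0.14292869717867873 24.430919587612152 [-0.79114663  0.00196465  0.3265531 ] 10.6667
[ 0.58311598 -0.21386336  0.09767362] (np.float64(4.543896407247473), np.float64(5.871277517335159)) 21.441016061653187 0.14067559029569277 24.431118071079254 [ 0.69594596 -0.77252928 -0.63680169] 10.7167
[ 0.58298871 -0.21390952  0.09744166] (np.float64(4.408530717461815), np.float64(5.8737919119502635)) 21.435980449918304 0.13977238630524763 24.431146681308746 [-0.23432589 -0.24397529 -0.22034136] 10.7667
```

View pics/m7.png

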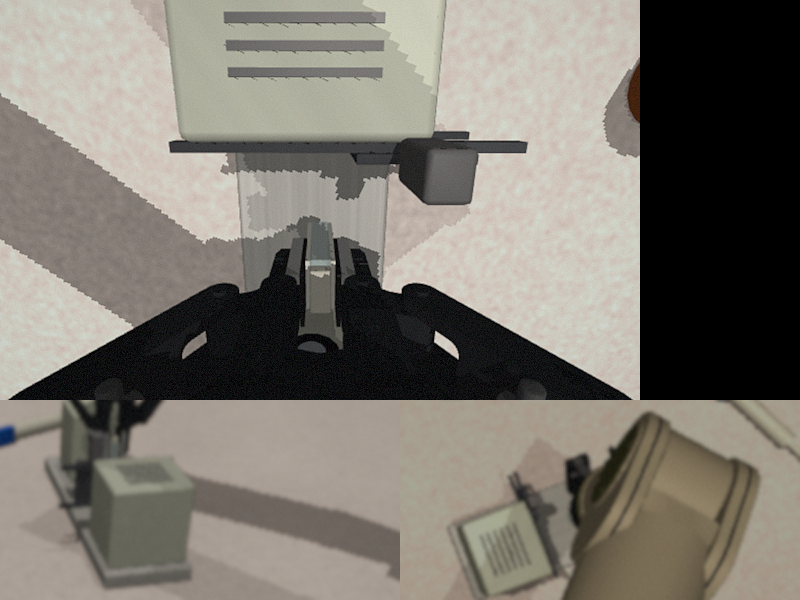

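Close view: the lamp's front top corners are near (180,130) and (437,130), with its side edges at (166,0) and (446,0). The tab is to the right at (438,172), fully open. The cell is upright between the pads at col 321, so it sits slightly to +x of the beam. Next I'll compute the offset.

```bash
python3 - <<'E'
from h import *
c=load('w7'); 
g=cv2.GaussianBlur(cv2.cvtColor(c['color'],cv2.COLOR_RGB2GRAY),(3,3),0).astype(float)
def edge(lo,hi,rows):
    return [(lo+np.abs(np.gradient(g[v]))[lo:hi].argmax(),v) for v in rows]
L=edge(158,190,range(4,124,8)); Rr=edge(428,456,range(4,124,8)); print(L[0],L[-1],Rr[0],Rr[-1])
M=[]
for E in(L,Rr):
    w=np.array([fr(onz(c,u,v,.115)) for u,v in E],np.float32); vx,vy,x0,y0=cv2.fitLine(w,cv2.DIST_HUBER,0,.01,.01).ravel()
    print(np.degrees(np.arctan(vx/vy)),x0,y0,'x at y=0',x0-vx/vy*y0, 'len'); M.append(x0-vx/vy*y0)
print('beam x',np.mean(M),'width',M[1]-M[0])
print('front',fr(onz(c,308,138,.115)))
# base plate edges z=.02
for E in(edge(230,250,range(190,235,5)),edge(378,396,range(190,235,5))):
    w=np.array([fr(onz(c,u,v,.02)) for u,v in E]); print(np.median(w,0),w[:,0].std())
E=[fr(onz(c,u,v,.143)) for u,v in((400,141),(428,141),(475,203))]; print('tab',E)
# glass top front edge
print('stopper front', fr(onz(c,320,266,.113)))
o=get_obs(); print(R.from_quat(o['ee_rot']).as_matrix().round(4))
E
```

```text
(np.int64(164), 4) (np.int64(177), 116) (np.int64(446), 4) (np.int64(436), 116)
-0.74381196 -43.49041 89.58722 x at y=0 -42.327328 len
-0.6436267 42.89219 93.67823 x at y=0 43.944557 len
beam x 0.80861473 width 86.27188
front (np.float64(0.46646597381430865), np.float64(65.39791678354652))
[-49.13596602   8.4659225 ] 0.18893022289609726
[49.47104902  9.25967421] 0.21262518719887374
tab [(np.float64(24.97499368170776), np.float64(67.52752187413768)), (np.float64(32.136370640310474), np.float64(67.58555948613935)), (np.float64(46.4391487270172), np.float64(51.142095956265734))]
stopper front (np.float64(4.944739506520989), np.float64(16.339167949333444))
[[-3.654e-01  9.309e-01  1.300e-03]
 [ 9.309e-01  3.654e-01 -1.000e-04]
 [-6.000e-04  1.200e-03 -1.000e+00]]
```

Call:
apply_moves(rows=[{"x":-4,"y":-4,"z":2,"ax":0,"ay":0,"az":0,"gripper":1},{"x":0,"y":0,"z":0,"ax":0,"ay":0,"az":0,"gripper":1},{"x":0,"y":0,"z":0,"ax":0,"ay":0,"az":0,"gripper":1},{"x":0,"y":0,"z":0,"ax":0,"ay":0,"az":0,"gripper":1},{"x":0,"y":0,"z":0,"ax":0,"ay":0,"az":0,"gripper":1}])

```text
clock: 11.23
position: [0.5802, -0.2191, 0.0943]
ee_rot: [0.563, 0.826, 0.0, -0.0]
ft_force: [-0.1, 0.0, -0.4]
grip_width: 0.139
grasp_force: 24.4
```

```bash
python3 - <<'E'
from h import *
for i in range(5):
    camera('top'); o=get_obs(); q=o['ee_rot'];p=o['position'];print(p,fr(p),np.degrees(2*np.arctan2(q[1],q[0]))-90,o['grasp_force'],o['ft_force'],o['clock'])
c=shot('wrist','w8'); s=c['color'].astype(int).min(2)
for r in s[255:300:3,280:360]: print(''.join('#' if x>125 else '+' if x>80 else '.' for x in r))
E
```

```text
[ 0.5802038  -0.21898606  0.09426261] (np.float64(-0.010677112965822744), np.float64(2.1324562317050777)) 21.430912581801863 24.430711269378662 [ 0.1522578   0.38865417 -0.2403676 ] 11.2833
[ 0.58020515 -0.21896244  0.09426454] (np.float64(-0.0009504753467695082), np.float64(2.154017947934051)) 21.433322562677148 24.430602192878723 [-0.16869823 -0.62249166  0.36943205] 11.3333
[ 0.58020435 -0.21898445  0.09426459] (np.float64(-0.009586505573281556), np.float64(2.1337646611787022)) 21.431699885701377 24.431045651435852 [-0.79012177 -0.36248143 -0.66348699] 11.3833
[ 0.58021066 -0.21899943  0.09428647] (np.float64(-0.009065517203737272), np.float64(2.117511058095886)) 21.43434360324362 24.43050742149353 [ 0.20902602 -0.1787348  -0.34928597] 11.4333
[ 0.58019377 -0.21901913  0.09427419] (np.float64(-0.031891153482774826), np.float64(2.10517963942749)) 21.430065281267858 24.43044126033783 [ 0.95130184 -0.20293737  0.28035569] 11.4833
..........+....++..++.....++++++++++++++++++++++++++++......+++..+..............
............+..+..........+++++++++++++.+++++++++.+++++......+...+..+.+....
[... 358 characters left out ...]
+++++++++++######++++++++++.......+.................
..................+.......+++++++++++++++++++++++++++++.........++++............
.................++.......++++++++++++++++++++++++.++++.......++................
..................+.......+++++++++++++++++++++++++++++.......+.................
..........................+++++++++++++++++++++++++++++.........................
..........................++++.++++++++++++++++++++++++.........................
..........................+++++++++++++++++++++++++++++.........................
..........................+++++++++++++++++++++++++++++.........................
..........................+++++++++++++++++++++++++++++.........................
```

At rest, centred (x about 0, y about 2 mm), upright, with no outside force. Handing in.

```bash
python3 -c "
from workcell import *
print(hand_in())"
```

```text
the job is handed in; nothing more can be done
None
```

I opened the shutter to its stop, and the gripper now holds the long cell upright and still in the light path. By my measurements it is within about 1 mm of the beam sideways, about 2 mm from the middle and square to it; the job is handed in, but no verdict came back.

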